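# Free the dough sheeter's gap lever and throw it into the marked notch

## Task

Set the dough sheeter for the next batch: first clear the pepper mill out of the lever's way by standing it upright on the small wooden board. Then free the lever (pull the lock knob on its pivot up, turn it clockwise to its other slot, about 70 degrees, and push it fully back in), and throw the lever into the notch marked by the ball-headed post so that it drops fully home. Do not shift or tip the other things on the table.

Things in the scene. Friction and masses are not known exactly. Their poses are not given: they have to be found in the camera images.
- sheeter: Dough sheeter, fixed to the table, place and yaw vary: round aluminium base 276 mm across, 30 mm high; behind it a white frame with two steel rollers, 150 mm high, its front 80 mm behind the pivot. Steel quadrant with a wide park bay at the left and four notches (36 mm apart). Origin: on the vertical pivot axis of lever and lock knob, at table height; x points back to the rollers.
- lock_grip (a point): Lock knob, on the pivot axis: a black upright bar 64 mm long, 16 mm thick, 30 mm high (top at z = 0.131 m when in), to be gripped across its thickness. A steel tongue under it (top at z = 0.085) reaches 72 mm out. Point: middle of the bar, on the axis, z = 0.116 when in. x axis along the bar towards the tongue's end, z up.
- lock_turn (a joint): Turn of the lock knob, rad, positive clockwise seen from above. 0 (start): locked, the tongue's lip holds the lever. Stop at 1.34. It turns only while pulled up, and goes back in only near 0 or near 1.22 (free slot, about 1.12 to 1.32). Friction 0.04 N m.
- lock_lift (a joint): Height (m) by which the lock knob is pulled up: 0 is in, 0.024 the upper stop. Pull it up more than 0.012 (best 0.016 to 0.020) to turn it. A spring of about 5 N draws it down, so over a slot it drops in when let go.
- lever_grip (a point): Lever handle: upright black round revolving sleeve, 22 mm in diameter with a 28 mm cap, z = 0.076 to 0.128 m, at the end of a flat steel arm (14 mm wide, top at z = 0.072) that turns about the pivot axis. Point: on the sleeve's axis, 165 mm from the pivot axis, z = 0.100 with the lever down. x axis points outward along the arm.
- lever_swing (a joint): Swing of the lever about the pivot, rad, positive anticlockwise seen from above (from left to right past the front). Starts near 0 in the park bay; the notches are at 0.925, 1.326, 1.728 and 2.129, each with about 0.04 rad of play either way. Friction 0.06 N m. It cannot leave the bay while the lock knob is at 0.
- lever_lift (a joint): Height (m) of the lever above its lowest position: 0 is fully down in a notch or the bay, 0.011 resting on the quadrant between notches, 0.024 the upper stop. Lift it more than 0.012 (best 0.016 to 0.020) to swing it. Spring and weight press it down with about 6 N.
- lever_pointer (a point): Point under the lever's arm, 122 mm from the pivot axis on the line to the handle; it stands exactly over the marker post or plug of the notch in which the lever lies.
- marker_post: Marker: fixed black post with a ball head, 24 mm in diameter, 25 mm high, on the sheeter's round base (z = 0.030 m), 122 mm from the pivot axis, just outside one of the four notches. The other notches have only a flat black plug 12 mm in diameter, 3 mm high. Origin: centre of its foot.
- pepper_mill: Pepper mill, black body and white top, 54 mm in diameter at the foot, 48 mm between 64 and 128 mm height, 140 mm high, 0.11 to 0.23 kg, standing upright on the table in the path of the lever's handle. Origin: centre of its underside, z axis up.
- small_board: Small plain wooden board 85 x 130 x 10 mm (x, y, z) lying flat and loose on the table, to the left or to the right of the sheeter. Origin: centre of its underside.
- steel_dish: Bystander: round steel dish, 131 mm across, 42 mm high, on the other side from the board. Origin: centre of its underside.
- mist_bottle: Bystander: small white mist sprayer, 48 mm in diameter, 147 mm high, upright, near the table's front edge. Origin: centre of its underside.
- sugar_dredger: Bystander: steel sugar dredger, 72 mm in diameter, 108 mm high, upright, left of the sheeter. Origin: centre of its underside.
- liqueur_bottle: Bystander: square green bottle, 74 mm wide, 210 mm high, upright, at the right. Origin: centre of its underside.
- kitchen_timer: Bystander: white kitchen timer, 60 x 64 x 66 mm, near the table's front edge. Origin: centre of its underside.
- measuring_cup: Bystander: clear measuring cup, 66 mm in diameter, 70 mm high, upright, right of the sheeter. Origin: centre of its underside.

How it is judged:
On the way, in this order (a step that is already met when the one before it is completed fails the run):
1. the pepper mill stands upright on the small board, released (x of pepper_mill in the frame of small_board between -0.036 and 0.036 m and y of pepper_mill in the frame of small_board between -0.058 and 0.058 m and z of pepper_mill in the frame of small_board between 0.006 and 0.014 m and angle between pepper_mill's own z axis and vertical below 0.1 rad and linear speed of pepper_mill below 0.03 m/s and contact force between the fingers and pepper_mill below 0.2 N), for 0.2 s.
2. the lock knob is turned to its free slot and pushed in, the lever still parked (value of joint lock_turn above 1.05 rad and value of joint lock_lift below 0.004 m and value of joint lever_swing below 0.3 rad), for 0.2 s.
At the end, for the whole second after the job is handed in: Mill upright (0.1 rad), released, on the board, its centre 6 mm or more inside the board edges; lock knob in its free slot (over 1.05 rad), pushed in to within 4 mm; lever at rest, down to within 4 mm, its pointer within 9 mm horizontally of the marker post (all of step 1 and value of joint lock_turn above 1.05 rad and value of joint each of lock_lift, lever_lift below 0.004 m and horizontal distance between lever_pointer and marker_post below 0.009 m and velocity of joint lever_swing between -0.05 and 0.05 rad/s); the robot touches nothing.
It fails at once if the pepper mill is tipped over (angle between pepper_mill's own z axis and vertical above 0.6 rad).
It fails at once if a bystander (dish, sprayer, dredger, bottle, timer, cup) is pushed more than 3 cm away (distance of any of steel_dish, mist_bottle, sugar_dredger, liqueur_bottle, kitchen_timer, measuring_cup from where it was at the start of the episode above 0.03 m).
It fails at once if a bystander is tipped over (angle between any of steel_dish, mist_bottle, sugar_dredger, liqueur_bottle, kitchen_timer, measuring_cup's own z axis and vertical above 0.5 rad).
It also fails if it takes over 72 s, if anything falls off the work surface, if the arm or the gripper's body presses on something with over 40 N, if the wrist force passes 120 N, or if a joint passes its speed limit or range.

## Robot

A 6-joint arm with a two-finger parallel gripper is mounted at the origin on a cart in front of the work surface, level with it; the furniture and walls round the work are solid. World frame = base frame: x ahead of the robot, y to its left, z up, the work surface at z = 0. Lengths are in m, angles in rad, forces in N, time in s.
With the tool pointing down it reaches from about 0.3 to 0.775 m from the base axis. Payload 14.6 kg.
Tool frame: the origin (TCP) lies at the very end of the fingers, on their centre line; the grasp point (between the pads) lies 19 mm behind it; z points along the fingers, y is the line along which they close (so a half turn about z gives the same grasp; the last joint's range is limited). The gripper opens to 94 mm and grips with 3 to 60 N. Pads are 16 mm wide; open, the fingers measure 119 mm over their backs; the gripper's body (75 mm by 177 mm) begins 78 mm behind the grasp point.
Start: joints at [-1.333, 0.3, 1.521, -0, 1.321, -0.067], TCP at [0.165, -0.525, 0.205] pointing down, gripper open.
Joint ranges: [-3.03, 3.03], [-0.79, 2.21], [0.23, 2.52], [-1.04, 4.18], [0, 3.07], [-2.55, 2.55]. Speed limits (rad/s): [2.22, 2.22, 2.57, 3.14, 3.14, 3.14].

## Interface

Orientations are given as [roll, pitch, yaw] about the fixed x, y, z axes, in that order (R = Rz(yaw) Ry(pitch) Rx(roll)).
In Python, from station import * gives the robot as it stands.
- The arm moves only by the tool jog_arm, never from a script. Its argument "rows" is a list of rows, each a list of 3 entries, a list of its own where there are three numbers: the shift along the tool's x, y, z in m, then the turn about the tool's z in degrees, then the finger opening in m, from 0 to 0.094. A call has 1 to 12 rows; each row shifts and turns the commanded pose from where the row before left it, along the tool's axes as they then stand; what a row does not reach is not made up. A row lasts 1/12 s, in which the tool goes at most 41.7 mm and 7.16 degrees, less where a joint would pass 70% of its speed; a pose out of reach is approached as far as the arm can. A call is refused whole if a number of a shift passes 0.0417 or a number of a turn 7.16, either way. A call with a gripper value outside its range is refused whole. The fingers move at their own pace and stop on an object; "squeeze" is the grip in N (left out, the last holds). Time passes only in rows, so rows that do not move let the fingers close. It gives the time, the measured TCP pose, the force, the opening and the grip force at its end, in the units of the state.
- get_obs(): the state, without advancing time (a new reading comes with each control period).
- camera(name): name is "side" or "top" or "wrist"; returns a dict with "image" (480x640x3 uint8, red, green, blue), "range_z" (480x640 float32, m along the optical axis (not along the pixel's ray), 0 where there is no reading), "K" (3x3 intrinsics, pixels), "k1" (the pictures are not rectified: a ray, as slopes to the right and down, at radius r is drawn at 1 + k1 r^2 times it, then the intrinsics apply), "world_from_camera" (4x4, takes a point from camera to world coordinates); the wrist camera has in their place "T_tool_cam" (4x4, takes a point from camera to tool coordinates, whose origin is the TCP and whose axes are the flange's). Camera axes: x right, y up, looking along -z (the intrinsics and any distortion apply to the point x, -y, -z); pixel columns grow to the right and rows downward; lengths in m; the calibration is good to about 2 mm. A picture is of the moment at which its call begins: read the wrist's pose just before it.
- hand_in(): hands the job in; it is judged then, once.
Trained networks look in a picture, given as the dict that the camera call returned (one of the last four; its "shot" number tells which), for a name from the list of things; names that differ only in an ending like _2 or _b are one class to them, and where a whole thing is asked for, a point or a joint stands for the part that bears it (a point fixed in the world has none). Each returns a list of dicts, best first, with "p" (0 to 1); they miss things now and then, are a little off and sometimes report something else, mostly with a low value. They report only what shows in the picture. A call takes as long as a camera call.
- search_frame(label, picture): "at" ([column, row] as shares, 0 to 1, of the picture: columns of its width, rows of its height, amid what is visible of it).
- spot_point(label, picture): "at" ([column, row] as shares, 0 to 1, of the picture: columns of its width, rows of its height: a listed point, or the origin of a listed thing).
The state is a dict: "time_s": time; "qpos": joint angles; "joint_vel": joint speeds; "tau": joint torques, N m; "ee_pos": TCP position; "eef_rot": TCP orientation; "force": force on the tool from outside, world axes, zero at the start; "moment": the same for the moment, N m; "grip_width": finger opening in m; "grip_force": force on a finger pad.
Only numpy, scipy, OpenCV 4.12 (cv2) and the standard library are available. Lean on these libraries where they do the work, as an engineer would, in place of code of your own. Each camera call takes 0.05 s, during which the arm holds its last target. There are 200 camera calls.

## Working session

There is one attempt and no reset: what is moved stays moved. The work goes in short steps, Python scripts to look and compute and a tool call to move; the robot and the scene stay as the last step left them, time stands still between calls to the robot, and variables do not carry over. Pictures are saved under pics/ and viewed, at most 10 in all, crops included, and the job is handed in when it is done.

Besides the shell and the picture viewer there is one more tool, called after "Call:" as name([rows], argument=value, ...), one row to a line, values as JSON. jog_arm: Moves the arm, as the interface text tells. Its arguments: {"type":"object","properties":{"rows":{"type":"array","items":{"type":"array"}},"squeeze":{"type":"number"}},"required":["rows"]}

```bash
mkdir -p pics; cat > h.py <<'E'
from station import *
import numpy as np, cv2
from scipy.spatial.transform import Rotation as R
def ray(c,at):
    K=c["K"];u=np.array([at[0]*640,at[1]*480])
    d=np.array([(u[0]-K[0][2])/K[0][0],(u[1]-K[1][2])/K[1][1]]);s=d.copy()
    for _ in range(20): s=d/(1+c["k1"]*(s@s))
    return np.array([s[0],-s[1],-1])
def wfc(c,o=None):
    if "world_from_camera" in c: return np.array(c["world_from_camera"])
    T=np.eye(4);T[:3,:3]=R.from_euler('xyz',o["eef_rot"]).as_matrix();T[:3,3]=o["ee_pos"]
    return T@np.array(c["T_tool_cam"])
def atz(c,at,z,o=None):
    T=wfc(c,o);d=T[:3,:3]@ray(c,at);return T[:3,3]+d*(z-T[2,3])/d[2]
def bydepth(c,at,o=None):
    T=wfc(c,o);r=c["range_z"][int(at[1]*480),int(at[0]*640)];return T[:3,:3]@(ray(c,at)*r)+T[:3,3]
def cloud(c,o=None):
    T=wfc(c,o);K=np.array(c["K"]);v,u=np.mgrid[0:480,0:640]
    p=cv2.undistortPoints(np.stack([u.ravel(),v.ravel()],1).astype(np.float64)[:,None],K,np.array([c["k1"],0,0,0.]))[:,0]
    z=c["range_z"].ravel();P=np.stack([p[:,0]*z,-p[:,1]*z,-z],1)@T[:3,:3].T+T[:3,3]
    P[z==0]=np.nan;return P.reshape(480,640,3)
def save(c,n): cv2.imwrite("pics/"+n,np.ascontiguousarray(c["image"][:,:,::-1]))
E
cat > a.py <<'E'
from h import *
o=get_obs();print(o)
Z=dict(sheeter=0,lock_grip=.116,lever_grip=.1,lever_pointer=.06,marker_post=.03)
for n in ["top","side"]:
    c=camera(n);save(c,n+"0.png");print(n,wfc(c).round(2).tolist())
    for l in ["sheeter","lock_grip","lever_grip","lever_pointer","marker_post","pepper_mill","small_board","steel_dish","mist_bottle","sugar_dredger","liqueur_bottle","kitchen_timer","measuring_cup"]:
        for f in spot_point(l,c)[:2]: print(l,round(f["p"],2),(np.array(f["at"])*[640,480]).round(),atz(c,f["at"],Z.get(l,0)).round(3))
E
python3 a.py
```

```text
{'time_s': 0.0, 'qpos': array([-1.33259328e+00,  3.00454180e-01,  1.52160438e+00,  9.03523428e-06,
        1.32073798e+00, -6.66208310e-02]), 'joint_vel': array([-0.00184437,  0.00071354, -0.00097743,  0.00021768, -0.00139716,
        0.00016216]), 'tau': array([ 2.77503794e-03, -5.31803370e+01, -3.52734661e+01,  7.09142187e-02,
        2.44354480e-02, -1.05871582e-04]), 'ee_pos': array([ 0.16499051, -0.52437309,  0.20488577]), 'eef_rot': array([-3.14039202e+00, -8.88766993e-05,  3.04821586e-01]), 'force': array([0.34003546, 0.9549517 , 0.5221968 ]), 'moment': array([-0.02540572,  0.00723542, -0.0475112 ]), 'grip_force': 0.0, 'grip_width': 0.09394829668011499}
top [[0.02, 0.98, -0.18, 0.28], [-1.0, 0.02, -0.02, -0.06], [-0.02, 0.18, 0.98, 1.43], [0.0, 0.0, 0.0, 1.0]]
sheeter 0.94 [310. 199.] [0.632 0.005 0.   ]
sheeter 0.28 [263. 212.] [0.595 0.121 0.   ]
lock_grip 0.59 [310. 184.] [0.639 0.001 0.116]
lever_grip 0.78 [244. 212.] [0.572 0.151 0.1  ]
lever_grip 0.37 [486. 205.] [ 0.601 -0.406  0.1  ]
lever_pointer 0.97 [261. 215.] [0.577 0.118 0.06 ]
marker_post 0.57 [297. 243.] [0.516
[... 694 characters left out ...]
5 [294. 268.] [0.573 0.172 0.1  ]
lever_pointer 0.7 [297. 275.] [0.576 0.131 0.06 ]
pepper_mill 0.93 [333. 297.] [0.488 0.121 0.   ]
pepper_mill 0.64 [319. 218.] [ 0.619 -0.421  0.   ]
small_board 0.94 [352. 222.] [ 0.502 -0.397  0.   ]
steel_dish 0.61 [341. 343.] [0.439 0.326 0.   ]
steel_dish 0.43 [287. 235.] [ 0.693 -0.263  0.   ]
mist_bottle 0.66 [389. 247.] [ 0.368 -0.207  0.   ]
mist_bottle 0.43 [301. 237.] [ 0.645 -0.254 -0.   ]
sugar_dredger 0.82 [250. 331.] [0.648 0.308 0.   ]
liqueur_bottle 0.92 [318. 217.] [ 0.623 -0.433  0.   ]
kitchen_timer 0.77 [379. 314.] [0.367 0.19  0.   ]
measuring_cup 0.8 [299. 234.] [ 0.656 -0.28   0.   ]
measuring_cup 0.45 [294. 277.] [0.608 0.025 0.   ]
```

View pics/top0.png

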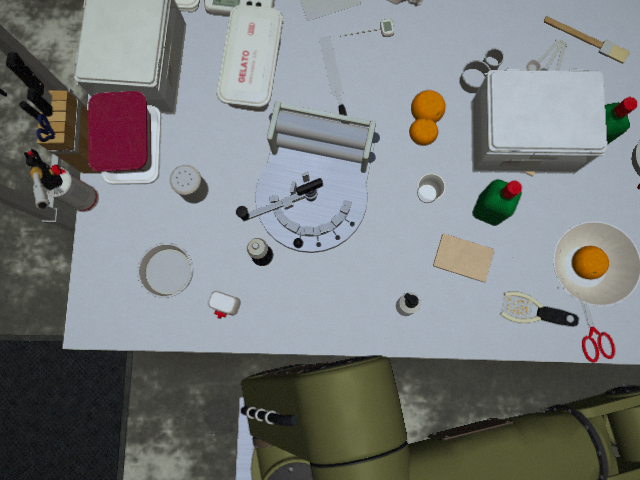

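```bash
cat > b.py <<'E'
from h import *
c=camera("top");P=cloud(c);I=c["image"]
x,y,z=P[...,0],P[...,1],P[...,2]
def st(n,m):
    q=P[m][:,:2]; print(n,m.sum(),'mean',q.mean(0).round(4),'min',q.min(0).round(3),'max',q.max(0).round(3),'z',np.median(z[m]).round(4),'rect',cv2.minAreaRect(q.astype(np.float32)) if len(q)>3 else '')
box=lambda a,b,d,e:(x>a)&(x<b)&(y>d)&(y<e)
st('mill top',box(.43,.55,.08,.17)&(z>.128))
st('board',box(.38,.58,-.47,-.28)&(z>.005)&(z<.016))
st('knob',box(.56,.7,-.06,.06)&(z>.122)&(z<.14))
st('handle',box(.52,.63,.12,.2)&(z>.118)&(z<.136))
st('post',box(.45,.6,-.0,.07)&(z>.045)&(z<.06))
st('base',box(.45,.8,-.2,.2)&(z>.026)&(z<.034))
st('frame',box(.6,.9,-.3,.3)&(z>.14)&(z<.16))
st('sugar',box(.5,.75,.24,.4)&(z>.09));st('mist',box(.3,.45,-.28,-.16)&(z>.1));st('timer',box(.3,.45,.14,.27)&(z>.05));st('bottle',box(.5,.75,-.55,-.36)&(z>.18))
E
python3 b.py
```

```text
mill top 57 mean [0.4886 0.1176] min [0.478 0.107] max [0.499 0.133] z 0.1338 rect ((0.488200843334198, 0.11959278583526611), (0.025410765781998634, 0.0192564744502306), 82.98540496826172)
board 2122 mean [ 0.4886 -0.3741] min [ 0.38 -0.47] max [ 0.58  -0.281] z 0.01 rect ((0.47988560795783997, -0.37564200162887573), (0.19947269558906555, 0.18857580423355103), 0.02013050764799118)
knob 199 mean [0.6314 0.0014] min [ 0.614 -0.027] max [0.65  0.031] z 0.1298 rect ((0.6325216889381409, 0.001424632966518402), (0.017237698659300804, 0.06404995173215866), 23.562435150146484)
handle 116 mean [0.5686 0.1532] min [0.556 0.141] max [0.583 0.167] z 0.1278 rect ((0.5691697597503662, 0.1540587991476059), (0.02644464746117592, 0.027057502418756485), 89.15794372558594)
post 291 mean [0.5449 0.0373] min [0.502 0.   ] max [0.599 0.07 ] z 0.0543 rect ((0.5494813323020935, 0.04697475582361221), (0.0922548919916153, 0.05874292179942131), 54.77101516723633)
base 5976 mean [ 0.6303 -0.002 ] min [ 0.467 -0.151] max [0.771 0.138] z 0.0302 rect ((0.6185883283615112, -0.011408865451812744), (0.28612020611763,
[... 302 characters left out ...]
 z 0.1077 rect ((0.6717215776443481, 0.3431989848613739), (0.17992104589939117, 0.08950851857662201), 55.545616149902344)
mist 173 mean [ 0.3766 -0.2276] min [ 0.359 -0.246] max [ 0.394 -0.212] z 0.1417 rect ((0.3783487379550934, -0.22984705865383148), (0.037028148770332336, 0.028347866609692574), 45.816219329833984)
timer 476 mean [0.367 0.197] min [0.34  0.166] max [0.393 0.23 ] z 0.065 rect ((0.3639976680278778, 0.19978585839271545), (0.06254834681749344, 0.04935838654637337), 72.73450469970703)
bottle 866 mean [ 0.6989 -0.4645] min [ 0.599 -0.55 ] max [ 0.75  -0.392] z 0.1828 rect ((0.6871396899223328, -0.48307278752326965), (0.15458627045154572, 0.15391719341278076), 11.552315711975098)
```

The top view shows the knob and lever in line at (310,185), with the handle at (243,213). The ball post is at (298,243), the plugs to its right, the mill at (259,250) and the board at (464,258). Post bearing (165°) minus lever bearing (112.6°) gives notch 1 (0.925).

Call:
jog_arm([
  [[0.025,-0.026,-0.008],0,0.094],
  [[0.025,-0.026,-0.008],0,0.094],
  [[0.025,-0.026,-0.008],0,0.094],
  [[0.025,-0.026,-0.008],0,0.094],
  [[0.025,-0.026,-0.008],0,0.094],
  [[0.025,-0.026,-0.008],0,0.094],
  [[0.025,-0.026,-0.008],0,0.094],
  [[0.025,-0.026,-0.008],0,0.094],
  [[0.025,-0.026,-0.008],0,0.094],
  [[0.025,-0.026,-0.008],0,0.094],
  [[0.025,-0.026,-0.008],0,0.094],
  [[0.025,-0.026,-0.008],0,0.094],
])

```text
time_s: 2.45
ee_pos: [0.3579, -0.1353, 0.3021]
eef_rot: [3.141, -0.001, 0.305]
force: [-0.3, -0.7, -0.9]
grip_width: 0.0938
grip_force: 0.0
```

Call:
jog_arm([
  [[0.025,-0.026,0],0,0.094],
  [[0.025,-0.026,0],0,0.094],
  [[0.025,-0.026,0],0,0.094],
  [[0.025,-0.026,0],0,0.094],
  [[0.02,-0.02,0],0,0.094],
  [[0.01,-0.01,0],0,0.094],
  [[0,0,0],-4.5,0.094],
  [[0,0,0],0,0.094],
  [[0,0,0],0,0.094],
])

```text
time_s: 3.2
ee_pos: [0.4413, 0.0298, 0.3014]
eef_rot: [3.142, 0.0, 0.382]
force: [-0.7, 0.7, -0.8]
grip_width: 0.094
grip_force: 0.0
```

```bash
cat >> h.py <<'E'
def to(o,p):
    M=R.from_euler('xyz',o["eef_rot"]).as_matrix();return (M.T@(np.array(p)-o["ee_pos"])).round(4)
def st(P,n,m):
    q=P[m]; print(n,m.sum(),'mean',q[:,:2].mean(0).round(4) if len(q) else '','z',np.median(q[:,2]).round(4) if len(q) else '','rect',[np.round(v,4) for v in cv2.minAreaRect(q[:,:2].astype(np.float32))] if len(q)>3 else '')
def box(P,a,b,d,e,f,g): return (P[...,0]>a)&(P[...,0]<b)&(P[...,1]>d)&(P[...,1]<e)&(P[...,2]>f)&(P[...,2]<g)
E
cat > c.py <<'E'
from h import *
c=camera("top");P=cloud(c);H=cv2.cvtColor(np.ascontiguousarray(c["image"]),cv2.COLOR_RGB2HSV)
m=box(P,.38,.58,-.47,-.28,-.01,.03)&(H[...,1]>50)&(H[...,0]<30);m=cv2.morphologyEx(m.astype(np.uint8),cv2.MORPH_OPEN,np.ones((3,3)))>0
st(P,'board',m);st(P,'bottle',box(P,.5,.68,-.52,-.36,.1,.25))
o=get_obs();c=camera("wrist");save(c,"w1.png");P=cloud(c,o);print(o["ee_pos"],o["eef_rot"],o["time_s"])
st(P,'mill',box(P,.43,.55,.06,.18,.125,.16));st(P,'milltop',box(P,.43,.55,.06,.18,.134,.16));st(P,'handle',box(P,.52,.63,.12,.2,.118,.136));st(P,'knob',box(P,.56,.7,-.06,.06,.122,.14))
for l,z in [("pepper_mill",0),("marker_post",.03),("lever_grip",.1),("lock_grip",.116),("sheeter",0)]:
    for f in spot_point(l,c)[:2]: print(l,round(f["p"],2),(np.array(f["at"])*[640,480]).round(),atz(c,f["at"],z,o).round(4))
E
python3 c.py
```

```text
board 1810 mean [ 0.4919 -0.3706] z 0.0106 rect [array([ 0.4927, -0.3711]), array([0.1292, 0.086 ]), np.float64(73.0529)]
bottle 1158 mean [ 0.607  -0.4273] z 0.1413 rect [array([ 0.6147, -0.4356]), array([0.0743, 0.0746]), np.float64(67.6103)]
[0.44126862 0.02956496 0.30151156] [ 3.14150306e+00 -8.16752858e-05  3.80800231e-01] 3.25
mill 474 mean [0.4877 0.1211] z 0.1277 rect [array([0.4877, 0.122 ]), array([0.0256, 0.0262]), np.float64(2.8707)]
milltop 153 mean [0.4877 0.121 ] z 0.1386 rect [array([0.4877, 0.1215]), array([0.0129, 0.0125]), np.float64(50.4728)]
handle 686 mean [0.5664 0.1563] z 0.128 rect [array([0.5667, 0.1572]), array([0.0266, 0.0265]), np.float64(55.3307)]
knob 1218 mean [0.6283 0.006 ] z 0.1303 rect [array([0.63  , 0.0055]), array([0.0169, 0.0638]), np.float64(23.5214)]
pepper_mill 0.75 [266. 146.] [0.4896 0.1224 0.    ]
pepper_mill 0.6 [455. 310.] [ 0.3682 -0.2327  0.    ]
marker_post 0.88 [333. 156.] [0.5107 0.0337 0.03  ]
lever_grip 0.8 [244.  62.] [0.5646 0.1588 0.1   ]
lock_grip 0.86 [412.  54.] [0.631  0.0045 0.116 ]
sheeter 0.77 [386.  77.] [0.6316 0.0066 0.    ]
```

Call:
jog_arm([
  [[0.026,-0.0225,0],0,0.094],
  [[0.026,-0.0225,0],0,0.094],
  [[0.0255,-0.0225,0],0,0.094],
  [[0,0,0],0,0.094],
  [[0,0,0.03],0,0.094],
  [[0,0,0.03],0,0.094],
  [[0,0,0.03],0,0.094],
  [[0,0,0.03],0,0.094],
])

```text
time_s: 4.22
ee_pos: [0.4877, 0.121, 0.1802]
eef_rot: [3.141, -0.0, 0.383]
force: [0.6, -0.1, -0.3]
grip_width: 0.094
grip_force: 0.0
```

```bash
cat > d.py <<'E'
from h import *
o=get_obs();c=camera("wrist");P=cloud(c,o);save(c,"w2.png");print(o["ee_pos"])
st(P,'mill',box(P,.43,.55,.06,.18,.122,.16));st(P,'milltop',box(P,.43,.55,.06,.18,.134,.16))
print(to(o,[.488,.121,.081]))
E
python3 d.py
```

```text
[0.48772912 0.12103199 0.18024213]
mill 1490 mean [0.489  0.1218] z 0.1256 rect [array([0.4877, 0.1212]), array([0.0331, 0.0336]), np.float64(47.1418)]
milltop 294 mean [0.4888 0.1217] z 0.1383 rect [array([0.4885, 0.1213]), array([0.0129, 0.0127]), np.float64(73.0583)]
[0.0002 0.0001 0.0992]
```

View pics/w2.png

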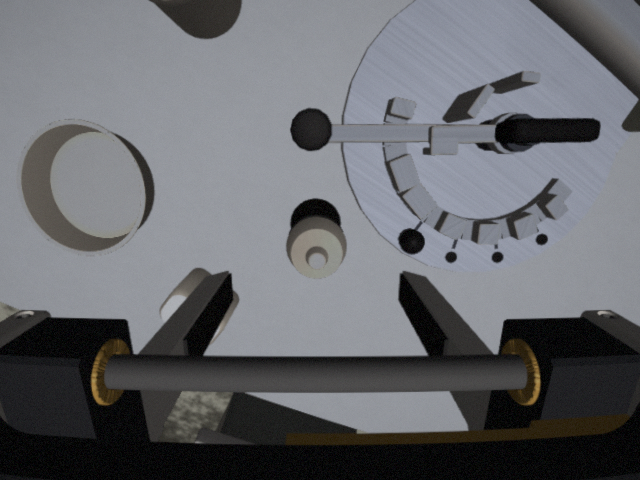

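The mill is centred between the fingers at (316,250). The ball post (412,241) is the first mark after the bay, so notch 1 is confirmed. Next: descend and grip.

Call:
jog_arm([
  [[0,0,0.03],0,0.094],
  [[0,0,0.03],0,0.094],
  [[0,0,0.026],0,0.094],
  [[0,0,0.01],0,0.094],
  [[0,0,0],0,0.05],
  [[0,0,0],0,0.04],
  [[0,0,0],0,0.04],
  [[0,0,0],0,0.04],
  [[0,0,0],0,0.04],
  [[0,0,0],0,0.04],
], squeeze=15)

```text
time_s: 5.1
ee_pos: [0.4883, 0.1215, 0.0862]
eef_rot: [3.141, -0.001, 0.383]
force: [0.6, 0.5, 0.9]
grip_width: 0.0573
grip_force: 0.0
```

Call:
jog_arm([
  [[0,0,0],0,0.04],
  [[0,0,0],0,0.04],
  [[0,0,0],0,0.04],
  [[0,0,0],0,0.04],
  [[0,0,0],0,0.04],
])

```text
time_s: 5.52
ee_pos: [0.4882, 0.1215, 0.0857]
eef_rot: [3.142, -0.001, 0.383]
force: [-0.6, -0.0, 3.8]
grip_width: 0.0461
grip_force: 15.0
```

Call:
jog_arm([
  [[0,0,-0.01],0,0.04],
  [[0,0,-0.02],0,0.04],
  [[0,0,-0.03],0,0.04],
  [[0,0,-0.03],0,0.04],
  [[0,0,-0.02],0,0.04],
  [[0,0,-0.01],0,0.04],
  [[-0.004,0.01,0],0,0.04],
  [[-0.008,0.0185,0],0,0.04],
  [[-0.0115,0.028,0],0,0.04],
  [[-0.0115,0.028,0],0,0.04],
  [[-0.0115,0.028,0],0,0.04],
  [[-0.0115,0.028,0],0,0.04],
])

```text
time_s: 6.52
ee_pos: [0.4857, -0.0325, 0.2038]
eef_rot: [-3.14, 0.002, 0.383]
force: [0.4, 0.1, -1.5]
grip_width: 0.0457
grip_force: 15.0
```

Call:
jog_arm([
  [[-0.0115,0.028,0],0,0.04],
  [[-0.0115,0.028,0],0,0.04],
  [[-0.0115,0.028,0],0,0.04],
  [[-0.0115,0.028,0],0,0.04],
  [[-0.0115,0.028,0],0,0.04],
  [[-0.0115,0.028,0],0,0.04],
  [[-0.0115,0.028,0],0,0.04],
  [[-0.0115,0.028,0],0,0.04],
  [[-0.0115,0.028,0],0,0.04],
  [[-0.0115,0.028,0],0,0.04],
  [[-0.008,0.0185,0],0,0.04],
  [[-0.004,0.01,0],0,0.04],
])

```text
time_s: 7.52
ee_pos: [0.4828, -0.3666, 0.2031]
eef_rot: [-3.139, 0.002, 0.381]
force: [-0.0, -0.1, -1.7]
grip_width: 0.0456
grip_force: 15.0
```

Call:
jog_arm([
  [[0,0,0],4.6,0.04],
  [[0,0,0],4.6,0.04],
  [[0,0,0],4.6,0.04],
  [[0,0,0],4.6,0.04],
  [[0,0,0],4.6,0.04],
  [[0,0,0],4.6,0.04],
  [[0,0,0],4.6,0.04],
  [[0,0,0],4.6,0.04],
  [[0,0,0],4.6,0.04],
  [[0,0,0],4.6,0.04],
  [[0,0,0],0,0.04],
  [[0,0,0],0,0.04],
])

```text
time_s: 8.52
ee_pos: [0.484, -0.3638, 0.2046]
eef_rot: [-3.141, 0.001, -0.417]
force: [0.1, -0.2, -2.6]
grip_width: 0.0462
grip_force: 15.0
```

```bash
cat > e.py <<'E'
from h import *
o=get_obs();c=camera("wrist");P=cloud(c,o);save(c,"w3.png");print(o["ee_pos"],o["eef_rot"])
H=cv2.cvtColor(np.ascontiguousarray(c["image"]),cv2.COLOR_RGB2HSV)
m=box(P,.38,.6,-.47,-.27,.003,.02)&(H[...,1]>50)&(H[...,0]<30);m=cv2.morphologyEx(m.astype(np.uint8),cv2.MORPH_OPEN,np.ones((3,3)))>0
st(P,'board',m);print('ext',P[m].min(0),P[m].max(0))
for l in ["small_board","pepper_mill"]:
    for f in spot_point(l,c)[:2]: print(l,round(f["p"],2),(np.array(f["at"])*[640,480]).round(),atz(c,f["at"],0.,o).round(4))
E
python3 e.py
```

```text
[ 0.48400647 -0.36384271  0.20456558] [-3.14117862e+00  1.42127742e-03 -4.16776948e-01]
board 6884 mean [ 0.4978 -0.3727] z 0.0103 rect [array([ 0.4909, -0.3685]), array([0.1284, 0.0839]), np.float64(73.0398)]
ext [ 0.43343373 -0.44116985  0.00672242] [ 0.54792662 -0.29605459  0.01329036]
small_board 0.82 [317. 208.] [ 0.4917 -0.3694  0.    ]
pepper_mill 0.92 [316. 247.] [ 0.4499 -0.3491  0.    ]
```

View pics/w3.png

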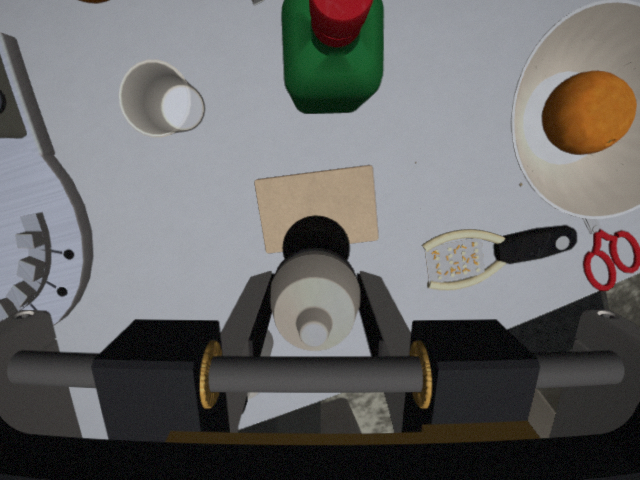

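The mill hangs upright over the board (316,210), and the green bottle is clear. Lower and release.

Call:
jog_arm([
  [[0,0,0.012],0,0.04],
  [[0,0,0.022],0,0.04],
  [[0,0,0.025],0,0.04],
  [[0,0,0.022],0,0.04],
  [[0,0,0.014],0,0.04],
  [[0,0,0.006],0,0.04],
  [[0,0,0.003],0,0.04],
  [[0,0,0.001],0,0.04],
  [[0,0,0],0,0.04],
  [[0,0,0],0,0.04],
])

```text
time_s: 9.5
ee_pos: [0.4847, -0.3645, 0.1014]
eef_rot: [3.141, -0.002, -0.419]
force: [0.2, -0.7, -1.2]
grip_width: 0.0462
grip_force: 15.0
```

Call:
jog_arm([
  [[0,0,0.002],0,0.04],
  [[0,0,0.001],0,0.04],
  [[0,0,0.001],0,0.04],
  [[0,0,0],0,0.04],
])

```text
time_s: 9.83
ee_pos: [0.4843, -0.3641, 0.0963]
eef_rot: [-3.142, 0.0, -0.419]
force: [-0.2, 0.1, -1.2]
grip_width: 0.0463
grip_force: 15.0
```

Call:
jog_arm([
  [[0,0,0.001],0,0.04],
  [[0,0,0],0,0.046],
  [[0,0,0],0,0.052],
  [[0,0,0],0,0.06],
  [[0,0,0],0,0.07],
  [[0,0,0],0,0.08],
  [[0,0,0],0,0.094],
  [[0,0,0],0,0.094],
  [[0,0,0],0,0.094],
])

```text
time_s: 10.58
ee_pos: [0.4844, -0.3642, 0.0954]
eef_rot: [3.142, 0.0, -0.419]
force: [0.3, 0.6, -0.9]
grip_width: 0.0882
grip_force: 0.0
```

Call:
jog_arm([
  [[0,0,-0.01],0,0.094],
  [[0,0,-0.02],0,0.094],
  [[0,0,-0.04],0,0.094],
  [[0,0,-0.04],0,0.094],
  [[0,0,-0.04],0,0.094],
  [[0,0,-0.03],0,0.094],
  [[0,0,0],0,0.094],
])

```text
time_s: 11.17
ee_pos: [0.4854, -0.365, 0.2835]
eef_rot: [3.139, -0.01, -0.419]
force: [0.2, -0.0, 0.5]
grip_width: 0.0942
grip_force: 0.0
```

```bash
cat > f.py <<'E'
from h import *
o=get_obs();c=camera("wrist");P=cloud(c,o);save(c,"w4.png");print(o["ee_pos"],o["eef_rot"])
st(P,'milltop',box(P,.42,.55,-.45,-.28,.142,.16));st(P,'body',box(P,.42,.55,-.45,-.28,.03,.16));
H=cv2.cvtColor(np.ascontiguousarray(c["image"]),cv2.COLOR_RGB2HSV)
m=box(P,.38,.6,-.47,-.27,.003,.02)&(H[...,1]>50)&(H[...,0]<30);m=cv2.morphologyEx(m.astype(np.uint8),cv2.MORPH_OPEN,np.ones((3,3)))>0
st(P,'board',m)
E
python3 f.py
```

```text
[ 0.48542433 -0.36501949  0.28350558] [ 3.13857174 -0.01037106 -0.41944497]
milltop 176 mean [ 0.4844 -0.3656] z 0.1483 rect [array([ 0.4834, -0.3654]), array([0.0138, 0.0132]), np.float64(48.7715)]
body 1807 mean [ 0.4887 -0.3671] z 0.1315 rect [array([ 0.4848, -0.3659]), array([0.0475, 0.0434]), np.float64(57.6165)]
board 4369 mean [ 0.4972 -0.3717] z 0.0103 rect [array([ 0.4906, -0.3684]), array([0.128, 0.084]), np.float64(73.12)]
```

Mill stands on the board (top z 0.148, about 9 mm off centre). Now the knob.

Call:
jog_arm([
  [[0,-0.015,0],0,0.094],
  [[-0.002,-0.033,0],0,0.094],
  [[-0.002,-0.038,0],0,0.094],
  [[-0.002,-0.038,0],0,0.094],
  [[-0.002,-0.038,0],0,0.094],
  [[-0.002,-0.038,0],0,0.094],
  [[-0.002,-0.038,0],0,0.094],
  [[-0.002,-0.038,0],0,0.094],
  [[-0.002,-0.038,0],0,0.094],
  [[-0.002,-0.038,0],0,0.094],
  [[0,-0.032,0],0,0.094],
  [[0,-0.012,0],0,0.094],
])

```text
time_s: 12.22
ee_pos: [0.6295, 0.0095, 0.2737]
eef_rot: [3.141, 0.003, -0.416]
force: [-1.3, 0.3, -0.1]
grip_width: 0.0941
grip_force: 0.0
```

Call:
jog_arm([
  [[0,0,0],-7,0.06],
  [[0,0,0],-7,0.06],
  [[0,0,0],-7,0.06],
  [[0,0,0],-7,0.06],
  [[0,0,0],-7,0.06],
  [[0,0,0],-7,0.06],
  [[0,0,0],-7,0.06],
  [[0,0,0],-7,0.06],
  [[0,0,0],-7,0.06],
  [[0,0,0],-7,0.06],
  [[0,0,0],-7,0.06],
  [[0,0,0],-7,0.06],
])

```text
time_s: 13.22
ee_pos: [0.6287, 0.0047, 0.2742]
eef_rot: [-3.14, 0.001, 1.052]
force: [0.3, 0.2, 0.2]
grip_width: 0.0599
grip_force: 0.0
```

Call:
jog_arm([
  [[0,0,0],-6.7,0.06],
  [[0,0,0],-6.7,0.06],
  [[0,0,0],-6.7,0.06],
  [[0,0,0],-6.7,0.06],
  [[0,0,0],-6.7,0.06],
  [[0,0,0],-6.7,0.06],
  [[0,0,0],-6.7,0.06],
  [[0,0,0],-6.7,0.06],
  [[0,0,0],0,0.06],
  [[0,0,0],0,0.06],
])

```text
time_s: 14.05
ee_pos: [0.6289, 0.0048, 0.2746]
eef_rot: [-3.14, -0.001, 1.978]
force: [-0.7, 1.0, -0.3]
grip_width: 0.0601
grip_force: 0.0
```

```bash
cat > g.py <<'E'
from h import *
o=get_obs();c=camera("wrist");P=cloud(c,o);save(c,"w5.png");print(o["ee_pos"],np.degrees(o["eef_rot"]))
st(P,'knob',box(P,.58,.68,-.05,.06,.124,.14));st(P,'handle',box(P,.5,.63,.1,.2,.118,.136))
for l,z in [("lock_grip",.116),("lever_grip",.1),("sheeter",0),("marker_post",.03)]:
    for f in spot_point(l,c)[:2]: print(l,round(f["p"],2),(np.array(f["at"])*[640,480]).round(),atz(c,f["at"],z,o).round(4))
print(to(o,[.631,.0035,.097]))
E
python3 g.py
```

```text
[0.62885331 0.0047522  0.27459663] [-1.79920539e+02 -3.75746671e-02  1.13340768e+02]
knob 1011 mean [0.6299 0.0066] z 0.1305 rect [array([0.6303, 0.0056]), array([0.0159, 0.0631]), np.float64(23.7632)]
handle 816 mean [0.5671 0.1564] z 0.128 rect [array([0.5667, 0.1571]), array([0.0266, 0.0267]), np.float64(22.4042)]
lock_grip 0.77 [321. 226.] [0.6325 0.0076 0.116 ]
lever_grip 0.74 [318.  54.] [0.5651 0.1573 0.1   ]
sheeter 0.81 [318. 207.] [0.6308 0.0069 0.    ]
marker_post 0.53 [234. 156.] [0.5105 0.0287 0.03  ]
[-0.0021  0.0017  0.1776]
```

View pics/w5.png

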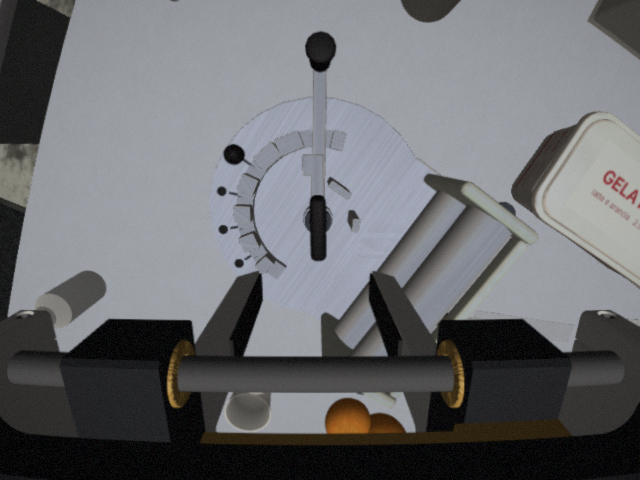

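Knob bar at (318,225) lies vertical in the image, centred between the fingers; ball post at (234,155). Lower and grip.

Call:
jog_arm([
  [[0,0.0015,0.02],0,0.05],
  [[0,0,0.035],0,0.05],
  [[0,0,0.035],0,0.05],
  [[0,0,0.035],0,0.05],
  [[0,0,0.025],0,0.05],
  [[0,0,0.015],0,0.05],
  [[0,0,0.009],0,0.05],
  [[0,0,0.003],0,0.05],
  [[0,0,0],0,0.05],
  [[0,0,0],0,0.05],
])

```text
time_s: 15.13
ee_pos: [0.6311, 0.0054, 0.0997]
eef_rot: [3.14, 0.001, 1.982]
force: [-0.2, -0.0, -0.2]
grip_width: 0.0502
grip_force: 0.0
```

Call:
jog_arm([
  [[0,0,0],0,0.02],
  [[0,0,0],0,0.012],
  [[0,0,0],0,0.01],
  [[0,0,0],0,0.01],
  [[0,0,0],0,0.01],
  [[0,0,0],0,0.01],
  [[0,0,0],0,0.01],
  [[0,0,0],0,0.01],
], squeeze=30)

```text
time_s: 15.8
ee_pos: [0.6308, 0.0055, 0.0987]
eef_rot: [3.141, 0.0, 1.982]
force: [2.3, 0.2, 0.8]
grip_width: 0.0183
grip_force: 30.0
```

Call:
jog_arm([
  [[0,0,-0.006],0,0.01],
  [[0,0,-0.006],0,0.01],
  [[0,0,-0.006],0,0.01],
  [[0,0,0],0,0.01],
  [[0,0,0],0,0.01],
])

```text
time_s: 16.22
ee_pos: [0.6306, 0.0055, 0.1163]
eef_rot: [3.141, -0.0, 1.982]
force: [4.3, 0.9, -5.8]
grip_width: 0.018
grip_force: 30.0
```

Call:
jog_arm([
  [[0,0,0],6.5,0.01],
  [[0,0,0],6.5,0.01],
  [[0,0,0],6.5,0.01],
  [[0,0,0],6.5,0.01],
  [[0,0,0],6.5,0.01],
  [[0,0,0],6.5,0.01],
  [[0,0,0],6.5,0.01],
  [[0,0,0],6.5,0.01],
  [[0,0,0],6.5,0.01],
  [[0,0,0],6.5,0.01],
  [[0,0,0],5,0.01],
  [[0,0,0],0,0.01],
])

```text
time_s: 17.22
ee_pos: [0.6317, 0.0052, 0.1165]
eef_rot: [3.139, -0.002, 0.754]
force: [11.6, -0.9, -5.9]
grip_width: 0.0182
grip_force: 30.0
```

Call:
jog_arm([
  [[0.001,0.001,0.006],0,0.01],
  [[0,0,0.006],0,0.01],
  [[0,0,0.006],0,0.01],
  [[0,0,0.001],0,0.01],
  [[0,0,0],0,0.01],
  [[0,0,0],0,0.01],
])

```text
time_s: 17.72
ee_pos: [0.632, 0.0051, 0.097]
eef_rot: [3.142, 0.0, 0.76]
force: [5.4, -2.2, -4.4]
grip_width: 0.0185
grip_force: 30.0
```

Call:
jog_arm([
  [[0,0,0.001],0,0.01],
  [[0,0,0],0,0.03],
  [[0,0,0],0,0.05],
  [[0,0,0],0,0.05],
  [[0,0,0],0,0.05],
  [[0,0,0],0,0.05],
  [[0,0,-0.03],0,0.05],
  [[0,0,-0.04],0,0.05],
  [[0,0,-0.04],0,0.05],
  [[0,0,-0.04],0,0.05],
  [[0,0,-0.02],0,0.05],
  [[0,0,0],0,0.05],
])

```text
time_s: 18.72
ee_pos: [0.6331, 0.0054, 0.2722]
eef_rot: [3.136, -0.006, 0.76]
force: [-0.3, -1.0, 0.5]
grip_width: 0.05
grip_force: 0.0
```

```bash
cat > i.py <<'E'
from h import *
import sys
o=get_obs();c=camera("wrist");P=cloud(c,o);save(c,sys.argv[1]);print(o["ee_pos"],np.degrees(o["eef_rot"]))
st(P,'knob',box(P,.59,.67,-.04,.05,.12,.16));st(P,'handle',box(P,.48,.6,.0,.2,.118,.15))
for l,z in [("lever_grip",.1),("marker_post",.03),("lever_pointer",.06)]:
    for f in spot_point(l,c)[:2]: print(l,round(f["p"],2),(np.array(f["at"])*[640,480]).round(),atz(c,f["at"],z,o).round(4))
E
python3 i.py w6.png
```

```text
[0.63314457 0.00538764 0.27219027] [179.66255205  -0.32305272  43.56902339]
knob 1002 mean [0.6321 0.0061] z 0.1306 rect [array([0.6313, 0.0053]), array([0.0624, 0.0149]), np.float64(43.443)]
handle 675 mean [0.5684 0.156 ] z 0.1279 rect [array([0.5674, 0.1567]), array([0.0263, 0.0262]), np.float64(42.9059)]
lever_grip 0.94 [162. 171.] [0.5652 0.1577 0.1   ]
marker_post 0.81 [236. 268.] [0.5088 0.0301 0.03  ]
lever_pointer 0.64 [212. 181.] [0.5826 0.1194 0.06  ]
```

View pics/w6.png

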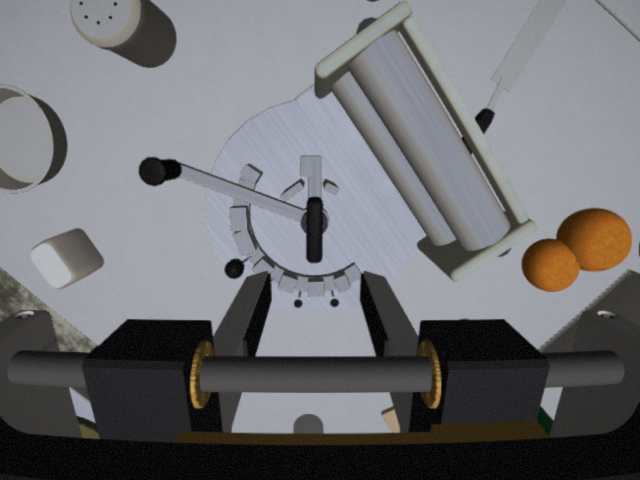

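Knob seats at z 0.1306, turned about 70°, tongue in the free slot (310,170); lever handle at (155,170). Now the lever.

Call:
jog_arm([
  [[0.008,-0.022,0],0,0.06],
  [[0.012,-0.033,0],0,0.06],
  [[0.012,-0.033,0],0,0.06],
  [[0.012,-0.033,0],0,0.06],
  [[0.008,-0.022,0],0,0.06],
  [[0.004,-0.012,0],0,0.06],
  [[0,0,0.03],0,0.06],
  [[0,0,0.03],0,0.06],
  [[0,0,0.03],0,0.06],
  [[0,0,0.02],0,0.06],
  [[0,0,0.01],0,0.06],
  [[0,0,0],0,0.06],
])

```text
time_s: 19.92
ee_pos: [0.5649, 0.1556, 0.1437]
eef_rot: [-3.139, 0.004, 0.76]
force: [-0.0, -0.7, 0.3]
grip_width: 0.0602
grip_force: 0.0
```

```bash
cat > k.py <<'E'
from h import *
o=get_obs();c=camera("wrist");P=cloud(c,o);print(o["ee_pos"],np.degrees(o["eef_rot"]))
st(P,'handle',box(P,.48,.6,.05,.2,.122,.135));print(to(o,[.567,.1565,.081]))
E
python3 k.py
```

```text
[0.56486626 0.15557793 0.14366954] [-179.86178623    0.23431519   43.53518902]
handle 1519 mean [0.568  0.1581] z 0.1279 rect [array([0.5672, 0.1576]), array([0.0266, 0.0272]), np.float64(77.4991)]
[0.0024 0.001  0.0627]
```

Call:
jog_arm([
  [[0.0025,0.0005,0.015],0,0.06],
  [[0,0,0.02],0,0.06],
  [[0,0,0.016],0,0.06],
  [[0,0,0.009],0,0.06],
  [[0,0,0],0,0.06],
  [[0,0,0],0,0.03],
  [[0,0,0],0,0.015],
  [[0,0,0],0,0.015],
  [[0,0,0],0,0.015],
  [[0,0,0],0,0.015],
  [[0,0,0],0,0.015],
  [[0,0,0],0,0.015],
], squeeze=25)

```text
time_s: 20.97
ee_pos: [0.5682, 0.1576, 0.0868]
eef_rot: [3.141, -0.0, 0.76]
force: [-0.2, -1.8, 1.4]
grip_width: 0.0271
grip_force: 25.0
```

Call:
jog_arm([
  [[0,0,-0.006],0,0.015],
  [[0,0,-0.006],0,0.015],
  [[0,0,-0.006],0,0.015],
  [[0,0,0],0,0.015],
  [[0,0,0],0,0.015],
])

```text
time_s: 21.38
ee_pos: [0.5674, 0.157, 0.1037]
eef_rot: [-3.141, 0.002, 0.76]
force: [2.9, -5.8, -9.9]
grip_width: 0.0273
grip_force: 25.0
```

Call:
jog_arm([
  [[-0.01215,-0.004,0],-4.46,0.015],
  [[-0.01215,-0.004,0],-4.46,0.015],
  [[-0.01215,-0.004,0],-4.46,0.015],
  [[-0.01215,-0.004,0],-4.46,0.015],
  [[0,0,0],0,0.015],
])

```text
time_s: 21.8
ee_pos: [0.523, 0.1292, 0.1036]
eef_rot: [-3.14, 0.002, 1.076]
force: [1.9, -3.5, -12.2]
grip_width: 0.0271
grip_force: 25.0
```

Call:
jog_arm([
  [[-0.01215,-0.004,0],-4.46,0.015],
  [[-0.01215,-0.004,0],-4.46,0.015],
  [[-0.01215,-0.004,0],-4.46,0.015],
  [[-0.01215,-0.004,0],-4.46,0.015],
  [[-0.01215,-0.004,0],-4.46,0.015],
  [[-0.01215,-0.004,0],-4.46,0.015],
  [[-0.01215,-0.004,0],-4.46,0.015],
  [[-0.01215,-0.004,0],-4.46,0.015],
  [[0,0,0],0,0.015],
  [[0,0,0],0,0.015],
])

```text
time_s: 22.63
ee_pos: [0.4713, 0.0445, 0.104]
eef_rot: [-3.138, -0.001, 1.692]
force: [-6.6, 0.8, -4.8]
grip_width: 0.0267
grip_force: 25.0
```

```bash
cat > l.py <<'E'
from h import *
o=get_obs();d=o["ee_pos"][:2]-[.631,.0055];print(o["ee_pos"],o["force"],np.hypot(*d),np.degrees(np.arctan2(d[1],d[0])))
c=camera("wrist");save(c,"w7.png")
for l,z in [("marker_post",.03),("lever_grip",.117),("lock_grip",.116)]:
    for f in spot_point(l,c)[:2]: print(l,round(f["p"],2),(np.array(f["at"])*[640,480]).round(),atz(c,f["at"],z,o).round(4))
E
python3 l.py
```

```text
[0.47134288 0.0444621  0.10399946] [-6.62783454  0.7714904  -4.78625023] 0.16434244551954008 166.2858119136101
marker_post 0.57 [366. 274.] [0.5122 0.0303 0.03  ]
lever_grip 0.94 [313. 296.] [0.4692 0.0447 0.117 ]
lock_grip 0.58 [570. 381.] [0.6291 0.0065 0.116 ]
```

View pics/w7.png

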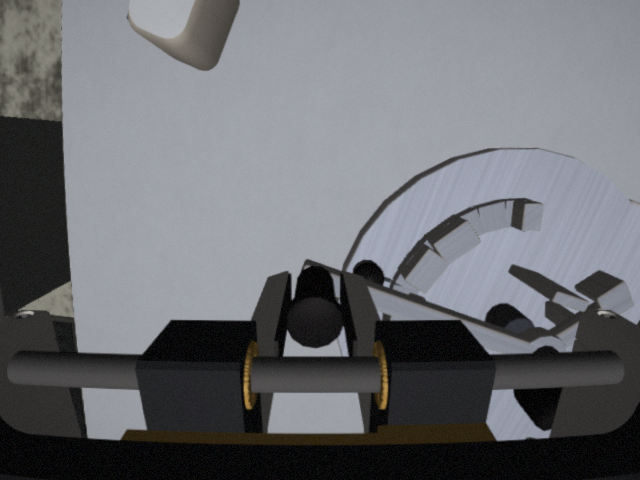

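The handle (315,310) is held and the arm runs over the ball post (368,272). Lower into the notch.

Call:
jog_arm([
  [[0,0,0.006],0,0.015],
  [[0,0,0.006],0,0.015],
  [[0,0,0.006],0,0.015],
  [[0,0,0],0,0.015],
  [[0,0,0],0,0.015],
])

```text
time_s: 23.25
ee_pos: [0.4715, 0.0454, 0.0868]
eef_rot: [-3.139, -0.001, 1.692]
force: [-13.4, 3.1, 7.5]
grip_width: 0.0274
grip_force: 25.0
```

Call:
jog_arm([
  [[0,0,0],0,0.03],
  [[0,0,0],0,0.05],
  [[0,0,0],0,0.06],
  [[0,0,0],0,0.06],
  [[0,0,0],0,0.06],
  [[0,0,-0.02],0,0.06],
  [[0,0,-0.04],0,0.06],
  [[0,0,-0.04],0,0.06],
  [[0,0,-0.04],0,0.06],
  [[0,0,-0.04],0,0.06],
  [[0,0,0],0,0.06],
  [[0,0,0],0,0.06],
])

```text
time_s: 24.25
ee_pos: [0.4732, 0.0445, 0.2682]
eef_rot: [3.138, 0.0, 1.694]
force: [-0.2, -0.1, -0.4]
grip_width: 0.0601
grip_force: 0.0
```

```bash
cat > m.py <<'E'
from h import *
o=get_obs();c=camera("wrist");P=cloud(c,o);save(c,"w8.png");print(o["ee_pos"])
st(P,'knob',box(P,.59,.67,-.04,.05,.12,.16));st(P,'handle',box(P,.42,.52,.0,.1,.118,.16))
for l,z in [("marker_post",.03),("lever_grip",.1),("lever_pointer",.06)]:
    for f in spot_point(l,c)[:2]: print(l,round(f["p"],2),(np.array(f["at"])*[640,480]).round(),atz(c,f["at"],z,o).round(4))
c=camera("top");P=cloud(c);st(P,'mill',box(P,.42,.55,-.45,-.28,.142,.16))
E
python3 m.py
```

```text
[0.47318605 0.04449618 0.26815323]
knob 1095 mean [0.6277 0.007 ] z 0.13 rect [array([0.6294, 0.0059]), array([0.0644, 0.0166]), np.float64(41.4444)]
handle 623 mean [0.4706 0.0465] z 0.1278 rect [array([0.4708, 0.0459]), array([0.0262, 0.0266]), np.float64(6.8236)]
marker_post 0.43 [344. 228.] [0.5107 0.0293 0.03  ]
lever_grip 0.83 [313. 223.] [0.4701 0.0456 0.1   ]
lever_pointer 0.72 [348. 230.] [0.5129 0.0339 0.06  ]
lever_pointer 0.18 [239.  68.] [0.3732 0.1938 0.06  ]
mill 37 mean [ 0.4851 -0.3655] z 0.1486 rect [array([ 0.486 , -0.3662]), array([0.0135, 0.0132]), np.float64(67.9474)]
```

View pics/w8.png

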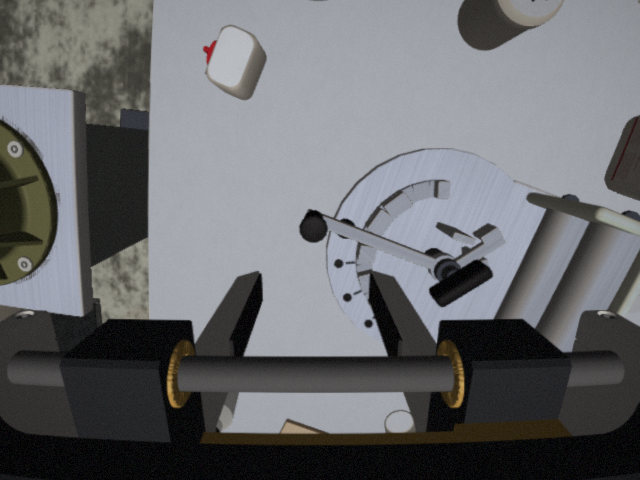

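The lever lies over the ball post (345,227), its cap is at z 0.128 (fully down) and the other three plugs are visible. The knob is in and the mill is standing.

```bash
python3 -c "from station import *; print(hand_in())"
```

```text
the job is handed in; nothing more can be done
None
```

I've handed the job in, with no verdict returned: by the last camera check the mill stands upright on the board, the lock knob is pushed in at its free slot, and the lever is fully down in the ball-post notch.

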